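# Show the kidney plate to the inspection camera

### The job

Take the kidney plate (the mincer plate with three large openings) out of the drain rack and hold it up to the inspection camera for its crack check: flat face square to the lens, either face, centred on the line of sight, about 18 cm in front of the lens. Finish holding it still there in the gripper, touching nothing else; leave the other plates and everything else on the table where it is, and do not knock the camera.

Things in the scene. Friction and masses are not known exactly. Their poses are not given: they have to be found in the camera images.
- kidney_plate: Steel mincer plate with three large kidney-shaped openings between spokes. Disc 98 mm across, 10 mm thick, 0.2 to 0.4 kg; flat outer rim 13 mm wide, bored hub 34 mm across; both faces alike. On edge in any of the three rack slots, faces along the rack's x, centre 57 mm and top of rim 106 mm above the table. Origin at the disc's centre; x = axis of the disc, square to its faces; z up at start.
- fine_plate: Steel mincer plate of the same size (98 x 10 mm) full of 4 mm holes, on edge in another rack slot. Origin at its centre, x axis = axis of the disc. Leave it.
- coarse_plate: Steel mincer plate of the same size (98 x 10 mm) with 12 mm holes, on edge in another rack slot. Origin at its centre, x axis = axis of the disc. Leave it.
- rack: Grey plastic drain rack fixed on the table: a bar 344 mm long (its y), foot 75 mm wide (its x), 32 mm high, with three slots in a row along y, 112 mm between centres. Each slot is 13 mm wide in x, 90 mm long in y, its floor 8 mm above the table. Origin at the centre of its underside.
- lens (a point): Front centre of the inspection camera's lens (white 56 mm box, black 40 mm barrel in a white 72 mm ring light). It looks along the point's -x: to the robot's right within 25 degrees, and 15 to 30 degrees below level. y is level, to the camera's right; z square to both, upwards. A plate 180 mm in front has its centre at (-0.18, 0, 0) here. Height, tilt, heading differ between starts, then stay.
- camera_stand: Fixed stand of the inspection camera: steel base plate 260 x 150 x 14 mm with a 22 mm round post 414 mm high, 100 mm from the plate's centre along its +x. The post carries the camera on its -x side, the front of the lens about 130 mm from the post's axis. Origin at the centre of the plate's underside; its -x is the heading in which the camera looks.
- ring_nut: Aluminium ring nut of the mincer, lying flat: 120 mm across (142 mm over its four lugs), 34 mm high, open through the middle. Origin at the centre of its underside. Leave it.
- knife_cross: Steel four-blade mincer knife, a flat cross 90 mm across, 14 mm high, lying on the table. Origin at the centre of its underside. Leave it.
- brush: Scrubbing brush lying bristles down: grey back over white bristles, 150 x 52 mm, 42 mm high, long way along its x. Origin at the centre of its underside. Leave it.
There are look-alikes about, which are no part of the job. There is more than one size of the ring_nut; the job needs the middle-sized.

How it is judged:
By the outcome, as a careful person would: the job done as asked, in the order asked, and still so for the second after the job is handed in, while the arm keeps its last pose, push and grip.
It also fails if it takes over 35 s, if anything falls off the work surface, if the arm or the gripper's body presses on something with over 40 N, if the wrist force passes 120 N, or if a joint passes its speed limit or range.

### The arm

A 6-joint arm with a two-finger parallel gripper is mounted at the origin on the work surface. World frame = base frame: x ahead of the robot, y to its left, z up, the work surface at z = 0. Lengths are in mm, angles in rad, forces in N, time in s.
With the tool pointing down it reaches from about 300 to 950 mm from the base axis. Payload 3.1 kg.
Tool frame: the origin (TCP) lies at the very end of the fingers, on their centre line; the grasp point (between the pads) lies 19 mm behind it; y points along the fingers, x is the direction in which the jaws open and shut, and the axes are right-handed (so a half turn about y gives the same grasp; the last joint's range is limited). The gripper opens to 85 mm and grips with 20 to 120 N. Pads are 22 mm wide; open, the fingers measure 114 mm over their backs; the gripper's body (76 mm by 85 mm) begins 54 mm behind the grasp point. The pads swing forward as they close: fully open they stand 13 mm farther back than shut.
Start: joints at [-1.321, 0.308, 1.634, -0, 1.2, -0.07], TCP at [196.459, -593.326, 231.272] pointing down, gripper open.
Joint ranges: [-3.06, 3.06], [-0.79, 1.96], [0.05, 2.63], [-1.19, 4.34], [0.05, 2.64], [-2.94, 2.94]. Speed limits (rad/s): [2.79, 2.79, 3.14, 3.14, 3.14, 3.14].

### API

Orientations are given as a unit quaternion [w, x, y, z].
In Python, from workcell import * gives the robot as it stands. The module is installed in compiled form; this text tells all that it offers.
- The arm moves only by the tool jog_arm, never from a script. Its argument "commands" is a list that holds one entry, the list of rows, each a list of 5 numbers: the shift along the world's x, y, z in mm, then the turn about the world's z in degrees, then the opening in per cent of the stroke, from 0 (shut) to 100 (fully open). A call has 1 to 5 rows; each row is the pose to reach, as a shift and turn from the pose commanded when the call began; what a row does not reach only later rows make up. A row lasts 1/8 s, in which the tool goes at most 62.5 mm and 10.7 degrees, less where a joint would pass 70% of its speed; a pose out of reach is approached as far as the arm can. A call with a gripper value outside its range is refused whole. The fingers move at their own pace and stop on an object; "force" is the grip in N (left out, the last holds). Time passes only in rows, so rows that repeat a pose let the fingers close. It gives the time, the measured TCP pose, the force and the opening at its end, in the units of the state.
- read_state(): the state, without advancing time (a new reading comes with each control period).
- read_camera(name): name is "scene" or "top" or "wrist"; returns a dict with "color" (420x560x3 uint8, red, green, blue), "z_map" (420x560 float32, mm along the optical axis (not along the pixel's ray), 0 where there is no reading), "fx", "fy", "cx", "cy" (pixels), "extrinsics" (4x4, takes a point from camera to world coordinates); the wrist camera has in their place "tool_from_camera" (4x4, takes a point from camera to tool coordinates, whose origin is the TCP and whose axes are the tool frame's). Camera axes: x right, y up, looking along -z (the intrinsics and any distortion apply to the point x, -y, -z); pixel columns grow to the right and rows downward; lengths in mm; the calibration is good to about 2 mm. A picture is of the moment at which its call begins: read the wrist's pose just before it.
- job_done(): hands the job in, once; it reports no verdict.
The state is a dict: "time": time; "joint_positions": joint angles; "qd": joint speeds; "joint_torque": joint torques, N m; "tcp_pos": TCP position; "orientation": TCP orientation; "ft_force": force on the tool from outside, world axes, zero at the start; "wrist_torque": the same for the moment, N m; "width": finger opening in mm.
Only numpy, scipy, OpenCV 4.12 (cv2) and the standard library are available. Lean on these libraries where they do the work, as an engineer would, in place of code of your own. Each camera call takes 0.05 s, during which the arm holds its last target.

## Working session

There is one attempt and no reset: what is moved stays moved. The work goes in short steps, Python scripts to look and compute and a tool call to move; the robot and the scene stay as the last step left them, time stands still between calls to the robot, and variables do not carry over. Pictures are saved under pics/ and viewed, and the job is handed in when it is done.

Besides the shell and the picture viewer there is one more tool, called after "Call:" as name(argument=value, ...), one argument or row to a line, values as JSON. jog_arm: Moves the arm, as the interface text tells. Its arguments: {"type":"object","properties":{"commands":{"type":"array"},"force":{"type":"number"}},"required":["commands"]}

```bash
mkdir -p pics
cat > h.py <<'E'
from workcell import *
import numpy as np, cv2, pickle
def snap(n,tag):
    s=read_state(); d=read_camera(n)
    cv2.imwrite(f'pics/{n}_{tag}.png',cv2.cvtColor(d['color'],cv2.COLOR_RGB2BGR))
    pickle.dump((s,d),open(f'{n}_{tag}.pkl','wb')); return s,d
def load(n,tag): return pickle.load(open(f'{n}_{tag}.pkl','rb'))
def world(d,T=None):
    T=d['extrinsics'] if T is None else T
    z=d['z_map']; v,u=np.mgrid[0:z.shape[0],0:z.shape[1]]
    p=np.stack([(u-d['cx'])/d['fx']*z,-(v-d['cy'])/d['fy']*z,-z,np.ones_like(z)],-1)
    w=p@np.array(T).T; w=w[...,:3]; w[z==0]=np.nan; return w
E
python3 - <<'E'
from h import *
for n in('scene','top','wrist'):
    s,d=snap(n,'0')
    print(n,{k:(v if np.ndim(v)<2 else np.round(v,3).tolist() if np.shape(v)==(4,4) else np.shape(v)) for k,v in d.items()}, (d['z_map']==0).mean())
print(s)
E
```

```text
scene {'color': (420, 560, 3), 'z_map': (420, 560), 'fx': 437.76416631377197, 'fy': 437.76416631377197, 'cx': 276.36183245422757, 'cy': 210.43566829119698, 'extrinsics': [[0.181, -0.717, 0.673, 1400.966], [0.983, 0.135, -0.121, -110.211], [-0.004, 0.684, 0.73, 1075.222], [0.0, 0.0, 0.0, 1.0]]} 0.005327380952380952
top {'color': (420, 560, 3), 'z_map': (420, 560), 'fx': 481.7369116387268, 'fy': 481.7369116387268, 'cx': 276.6119911551681, 'cy': 205.51062715542596, 'extrinsics': [[0.058, 0.978, -0.201, 308.195], [-0.998, 0.058, -0.006, 14.187], [0.006, 0.201, 0.98, 1440.291], [0.0, 0.0, 0.0, 1.0]]} 0.003924319727891156
wrist {'color': (420, 560, 3), 'z_map': (420, 560), 'fx': 369.9377562084817, 'fy': 369.9377562084817, 'cx': 282.07075976750065, 'cy': 210.65918039733975, 'tool_from_camera': [[1.0, -0.0, 0.001, -1.484], [0.001, 0.284, -0.959, -142.645], [0.0, 0.959, 0.284, 71.517], [0.0, 0.0, 0.0, 1.0]]} 0.00421343537414966
{'time': 0.1, 'joint_positions': array([-1.32068342e+00,  3.08940001e-01,  1.63507529e+00, -4.21971778e-06,
        1.19971716e+00, -6.97150610e-02]), 'qd': array([-0.00065402, -0.00070838, -0.0023895 , -0.00110456,  0.00019584,
        0.00058845]), 'joint_torque': array([ 5.77422106e-04, -4.16405654e+01, -2.77644449e+01, -1.44672044e-04,
        3.97166747e-03, -2.85399304e-07]), 'tcp_pos': array([ 196.27725082, -592.57906093,  230.14054845]), 'orientation': array([ 0.57372065, -0.57275361,  0.41458502, -0.41342132]), 'ft_force': array([ 0.03646988, -0.04796801,  0.45124075]), 'wrist_torque': array([-0.01324915,  0.00638345,  0.00081822]), 'width': 85.36442262474945}
```

View pics/scene_0.png

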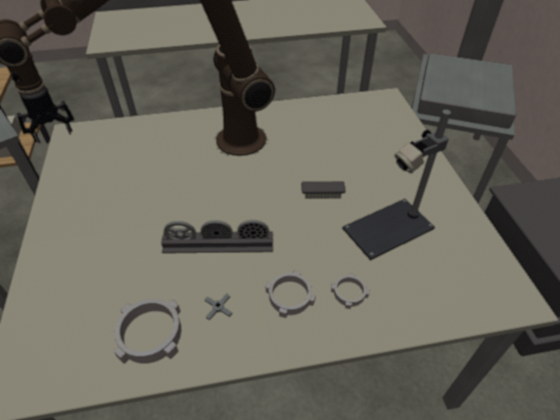

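View pics/top_0.png

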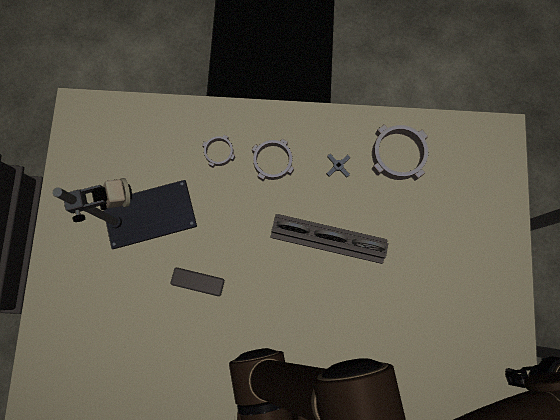

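View pics/wrist_0.png

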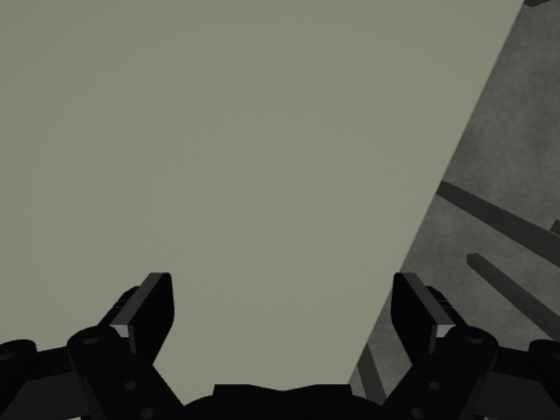

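The tool can only be jogged in x, y, z and yaw, but the plate has to end up pitched by 15–30°. I'll measure the lens and rack first, then work out how to get that tilt.

Run:
```python
from h import *
for n,box in(('scene',(395,130,440,260)),('top',(50,170,215,260)),('scene',(150,210,285,260)),('top',(260,205,400,270))):
    s,d=load(n,'0'); im=cv2.cvtColor(d['color'],cv2.COLOR_RGB2BGR)
    x0,y0,x1,y1=box; c=im[y0:y1,x0:x1]; k=min(780/(x1-x0),580/(y1-y0))
    c=cv2.convertScaleAbs(cv2.resize(c,None,fx=k,fy=k,interpolation=cv2.INTER_CUBIC),alpha=1.7)
    cv2.imwrite(f'pics/crop_{n}_{x0}.png',c); print(n,x0,y0,k)
# clouds
for n in('scene','top'):
    s,d=load(n,'0'); w=world(d); col=d['color'].astype(int)
    m=(w[...,2]>120)&(w[...,1]>150)&(w[...,0]>250)&(w[...,0]<1000)&(w[...,1]<900)
    print(n,m.sum(),np.nanmin(w[m],0),np.nanmax(w[m],0))
    br=m&(col.min(-1)>100); print('bright',br.sum(),np.median(w[br],0) if br.any() else '')
```

```text
scene 395 130 4.461538461538462
top 50 170 4.7272727272727275
scene 150 210 5.777777777777778
top 260 205 5.571428571428571
scene 1721 [478.07279558 373.9275294  120.42637172] [594.37331299 526.03256738 416.74402242]
bright 257 [559.66253898 403.97859483 318.76697956]
top 1865 [473.25861472 376.08066236 121.73888534] [589.50358592 519.9109329  417.86764113]
bright 259 [553.52089555 409.06382653 321.49612737]
```

View pics/crop_scene_395.png

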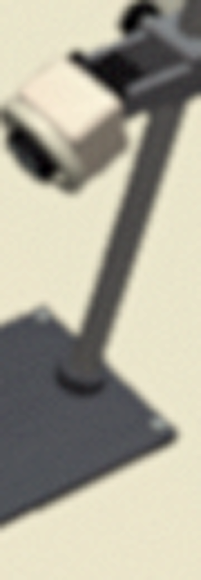

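View pics/crop_top_50.png

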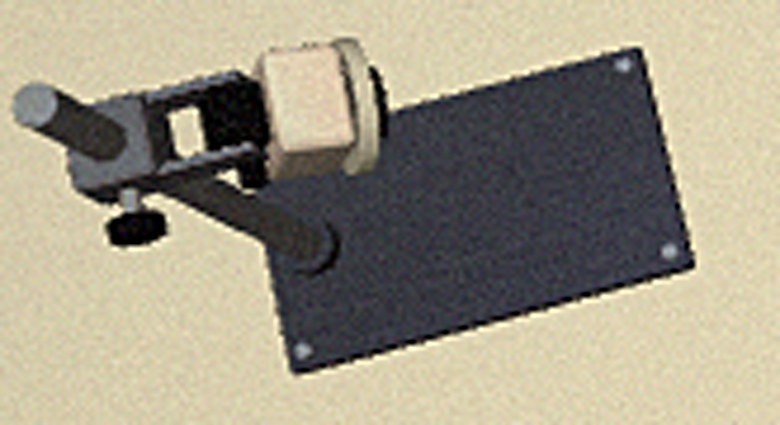

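View pics/crop_scene_150.png

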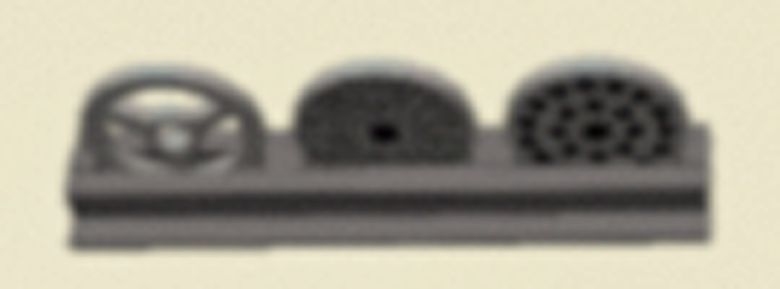

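View pics/crop_top_260.png

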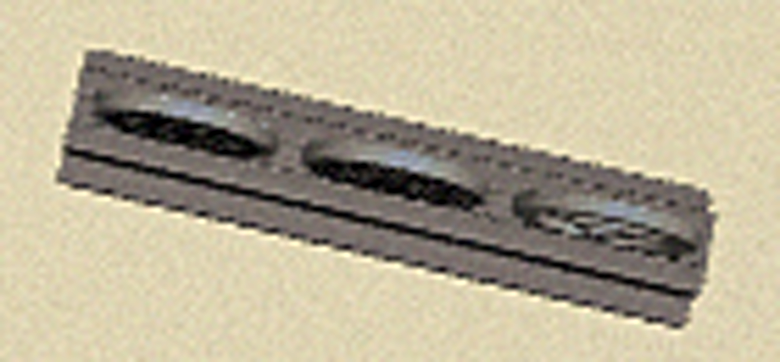

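Candidates along the rack in the scene view: the plate at (180,232) has large see-through openings between spokes. The one at (216,231) is full of fine holes, and the one at (253,231) has 12 mm holes. The kidney plate is the one at (180,232), which is top-view pixel (367,243), and the enlarged crops confirm it. Next I'll measure the rack and the lens.

```bash
cat > meas.py <<'E'
from h import *
def plane_rect(d,mask,z):
    # mask pixels cast to plane z, minAreaRect
    cs,_=cv2.findContours(mask.astype(np.uint8),cv2.RETR_EXTERNAL,cv2.CHAIN_APPROX_NONE)
    c=max(cs,key=cv2.contourArea)[:,0,:].astype(float)
    p=np.stack([(c[:,0]-d['cx'])/d['fx'],-(c[:,1]-d['cy'])/d['fy'],-np.ones(len(c))],1)
    T=d['extrinsics']; r=p@T[:3,:3].T; o=T[:3,3]; t=(z-o[2])/r[:,2]; q=o+r*t[:,None]
    return cv2.minAreaRect(q[:,:2].astype(np.float32)),q
E
python3 - <<'E'
from meas import *
for n in('top','scene'):
    s,d=load(n,'0'); w=world(d); col=d['color'].astype(int)
    tab=np.nanmedian(w[...,2][(np.abs(w[...,0]-500)<300)&(np.abs(w[...,1])<300)]); print(n,'table z',tab)
    wz=w[...,2]
    # stand plate
    reg=(w[...,1]>150)&(w[...,1]<650)&(w[...,0]>350)&(w[...,0]<800)
    m=(np.abs(wz-14)<7)&reg&(col.max(-1)<75)
    m=cv2.morphologyEx(m.astype(np.uint8),cv2.MORPH_CLOSE,np.ones((9,9)))
    print('stand',plane_rect(d,m,14)[0])
    # rack
    reg=(np.abs(w[...,1]+50)<350)&(w[...,0]>380)&(w[...,0]<700)
    m=(np.abs(wz-32)<6)&reg
    q=w[m]; m2=m
    print('rack pts',m.sum()); print(cv2.minAreaRect(q[:,:2].astype(np.float32)))
    m=(wz>40)&(wz<125)&reg; q=w[m];
    print('plates>40',m.sum())
    # box
    m=(wz>230)&(w[...,1]>330)&(w[...,1]<600)&(w[...,0]>450)&(w[...,0]<700)&(col.min(-1)>90)
    q=w[m]; print('box',m.sum(),q.mean(0))
E
```

```text
top table z 0.46174510472155816
stand ((553.5426025390625, 405.2572326660156), (150.85427856445312, 259.5152587890625), 18.780654907226562)
rack pts 1165
((561.1636962890625, 13.98419189453125), (294.72540283203125, 618.3572387695312), 9.165921211242676)
plates>40 699
box 357 [553.33372907 405.92841277 320.49569281]
scene table z -0.29108803077758694
stand ((561.11962890625, 403.912353515625), (149.54415893554688, 260.26092529296875), 18.729719161987305)
rack pts 1061
((561.0931396484375, 13.5322265625), (294.5021057128906, 618.502197265625), 9.473149299621582)
plates>40 1295
box 309 [557.65685668 409.20469872 321.92438167]
```

Run:
```python
from meas import *
for n in('top','scene'):
    s,d=load(n,'0'); w=world(d); col=d['color'].astype(int); wz=w[...,2]
    reg=(w[...,1]>-290)&(w[...,1]<190)&(w[...,0]>380)&(w[...,0]<650)
    m=((np.abs(wz-32)<7)&reg).astype(np.uint8)
    nl,lab,st,ce=cv2.connectedComponentsWithStats(cv2.morphologyEx(m,cv2.MORPH_CLOSE,np.ones((5,5))))
    for i in range(1,nl):
        if st[i,4]>60:
            q=w[(lab==i)&(m>0)]; print(n,'z32',st[i],cv2.minAreaRect(q[:,:2].astype(np.float32)))
    # box planes
    bm=(wz>230)&(w[...,1]>330)&(w[...,1]<600)&(w[...,0]>450)&(w[...,0]<700)&(col.min(-1)>70)
    vv,uu=np.nonzero(bm); print('bbox',uu.min(),uu.max(),vv.min(),vv.max())
    # local normals
    P=w[bm]; N=[]
    from scipy.spatial import cKDTree
    t=cKDTree(P)
    for p in P:
        idx=t.query_ball_point(p,13)
        if len(idx)<8: N.append([0,0,0]);continue
        c=P[idx]-P[idx].mean(0); u,sv,vt=np.linalg.svd(c,full_matrices=False)
        v=vt[2]; v=v*np.sign(v[2]); N.append(v if sv[2]/np.sqrt(len(idx))<1.8 else [0,0,0])
    N=np.array(N); ok=np.abs(N).sum(1)>0; print(ok.sum())
    from scipy.cluster.vq import kmeans2
    c,l=kmeans2(N[ok],3,seed=1,minit='++'); 
    for i in range(3):
        print(n,c[i],(l==i).sum(),P[ok][l==i].mean(0))
```

```text
top z32 [ 272  217  109   40 1101] ((513.876708984375, -130.401611328125), (328.6316223144531, 46.489219665527344), 80.15986633300781)
bbox 53 129 178 214
96
top [ 0.13182826 -0.13347052  0.93256545] 76 [541.55965674 455.61305825 369.74316259]
top [0.1143285  0.67141384 0.72383984] 15 [500.23968755 488.35662647 317.48154996]
top [-0.47534641 -0.63203416  0.52756073] 5 [539.15925003 378.20788666 305.06759745]
scene z32 [ 168  231  105   14 1028] ((517.353515625, -129.74063110351562), (322.64703369140625, 52.37662887573242), 79.8346939086914)
bbox 394 450 110 173
129
scene [-0.05217184 -0.08724737  0.95471242] 107 [532.01459055 468.87745196 348.68438588]
scene [-0.77477518 -0.41229033  0.28827342] 17 [561.91426414 428.70125439 291.78758447]
scene [0.75934326 0.24769789 0.32456472] 5 [566.18200259 431.72099556 306.5543819 ]
```

Run:
```python
from meas import *
h=np.array([.321,-.947])
for n,poly in(('top',[(107,184),(121,182),(123,200),(110,200)]),):
    s,d=load(n,'0'); w=world(d)
    m=np.zeros((420,560),np.uint8); cv2.fillPoly(m,[np.array(poly)],1)
    P=w[m>0]; P=P[~np.isnan(P[:,0])]
    for it in range(3):
        A=np.c_[P[:,:2]@h,P[:,:2]@np.array([.947,.321]),np.ones(len(P))]
        x,*_=np.linalg.lstsq(A,P[:,2],rcond=None); r=P[:,2]-A@x; P=P[np.abs(r)<2.5*r.std()]
    print(n,len(P),x,r.std(),P.mean(0),'tilt',np.degrees(np.arctan(-x[0])),np.degrees(np.arctan(x[1])))
for n,box in(('scene',(385,100,455,180)),('top',(95,165,150,220))):
    s,d=load(n,'0'); im=cv2.cvtColor(d['color'],cv2.COLOR_RGB2BGR); x0,y0,x1,y1=box
    c=cv2.convertScaleAbs(cv2.resize(im[y0:y1,x0:x1],None,fx=7,fy=7,interpolation=cv2.INTER_NEAREST),alpha=1.6)
    for i in range(0,x1-x0,10): cv2.putText(c,str(x0+i),(i*7,10),0,.35,(0,0,255)); cv2.line(c,(i*7,12),(i*7,18),(0,0,255))
    for i in range(0,y1-y0,10): cv2.putText(c,str(y0+i),(0,i*7),0,.35,(0,0,255)); cv2.line(c,(25,i*7),(30,i*7),(0,0,255))
    cv2.imwrite(f'pics/lens_{n}.png',c)
```

```text
top 263 [-5.38661312e-01  1.19594938e-02  2.00654615e+02] 2.3542879775802135 [549.81332435 406.48265148 320.72549737] tilt 28.309628461890718 0.6851958506176771
```

View pics/lens_scene.png

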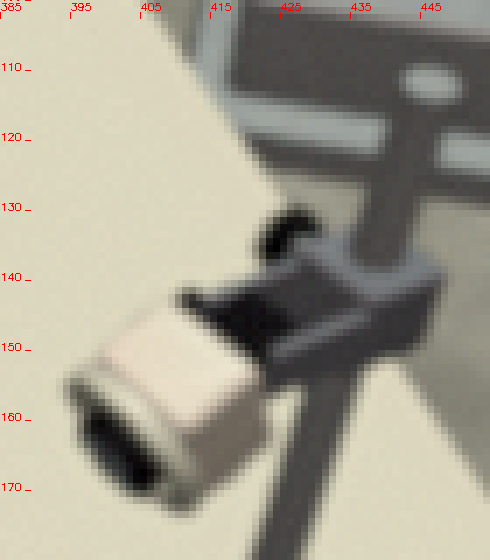

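View pics/lens_top.png

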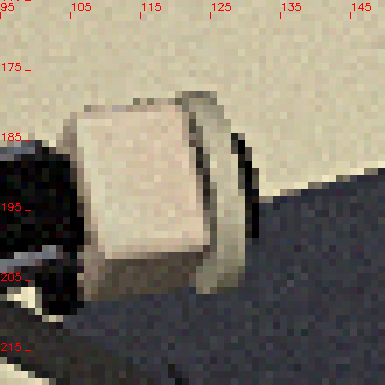

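Run:
```python
from meas import *
for n in('top','scene'):
    s,d=load(n,'0'); w=world(d); wz=w[...,2]; col=d['color'].astype(int)
    reg=(w[...,1]>-330)&(w[...,1]<60)&(w[...,0]>420)&(w[...,0]<600)
    for lo,hi in((80,115),(95,115)):
        m=((wz>lo)&(wz<hi)&reg).astype(np.uint8)
        nl,lab,st,ce=cv2.connectedComponentsWithStats(m,connectivity=8)
        for i in range(1,nl):
            if st[i,4]>8: q=w[lab==i]; print(n,lo,st[i],np.median(q,0).round(1),q.min(0).round(),q.max(0).round())
# ray/axis for the lens
v=lambda t:np.array([.321*np.cos(t),-.947*np.cos(t),-np.sin(t)])
d=load('scene','0')[1];dt=load('top','0')[1]
def proj(d,p):
    T=d['extrinsics']; c=T[:3,:3].T@(np.array(p)-T[:3,3]); return (d['cx']+d['fx']*c[0]/-c[2], d['cy']-d['fy']*c[1]/-c[2])
a=np.array([545.5,419.0,296.1]); V=v(np.radians(28.3))
for k in (35,45,55,65):
    p=a+k*V; print(k,p.round(),np.round(proj(d,p),1),np.round(proj(dt,p),1))
```

```text
top 80 [278 221  31  10 136] [530.3 -28.5  98. ] [520. -71.  80.] [542.  16. 113.]
top 80 [317 230  30  10 134] [ 511.9 -134.5   97.8] [ 502. -180.   81.] [522. -97. 110.]
top 80 [355 239  30  10 120] [ 494.  -244.2   97.3] [ 482. -288.   81.] [ 504. -205.  110.]
top 95 [281 221  23   8  78] [531.4 -28.2 103.3] [522. -56.  95.] [541.   7. 113.]
top 95 [323 230  20   8  78] [ 512.4 -137.4  102.3] [ 504. -166.   96.] [ 522. -112.  110.]
top 95 [361 239  22   8  74] [ 493.4 -246.5  100.4] [ 485. -280.   95.] [ 503. -220.  110.]
scene 80 [165 221  28   8 134] [ 497.4 -246.7   95.5] [ 486. -287.   80.] [ 511. -207.  107.]
scene 80 [202 220  28   9 180] [ 516.8 -137.7   92.5] [ 502. -178.   80.] [527. -98. 109.]
scene 80 [239 220  29   8 179] [536.1 -28.8  93.3] [523. -68.  80.] [546.  15. 109.]
scene 95 [168 221  20   5  70] [ 497.  -248.3  100.7] [ 487. -276.   95.] [ 505. -220.  107.]
scene 95 [205 220  22   5  78] [ 516.  -136.9  100.8] [ 504. -167.   95.] [ 526. -106.  109.]
scene 95 [243 220  21   5  76] [535.4 -28.7 100.8] [525. -56.  95.] [543.   4. 109.]
35 [555. 390. 280.] [400.1 163.5] [127.8 193.4]
45 [558. 381. 275.] [397.2 165.8] [131.8 192.9]
55 [561. 373. 270.] [394.4 168.1] [135.8 192.4]
65 [564. 365. 265.] [391.6 170.5] [139.8 191.9]
```

Run:
```python
from h import *
for n in('top','scene','wrist'):
    s,d=load(n,'0')
    if n=='wrist':
        from scipy.spatial.transform import Rotation as R
        q=s['orientation']; T=np.eye(4);T[:3,:3]=R.from_quat([q[1],q[2],q[3],q[0]]).as_matrix();T[:3,3]=s['tcp_pos']; w=world(d,T@d['tool_from_camera'])
    else: w=world(d)
    m=(w[...,1]<-650)&(w[...,1]>-1300)&(w[...,0]>-100)&(w[...,0]<700)
    q=w[m]; print(n,m.sum(),np.nanpercentile(q[:,2],[0,50,95,100]) if m.sum() else '')
```

```text
top 9428 [-771.34144886   -3.09212605    3.48256568   11.71273878]
scene 6505 [-765.37090925   -1.22622387    3.02199072  348.50668709]
wrist 58700 [-7.59090720e+02 -4.84761107e-01  1.30762694e+00  3.01148639e+02]
```

Call:
jog_arm(
  commands=[
    [[60, -170, 50, 0, 100], [120, -350, 50, 0, 100], [150, -450, 50, 0, 100], [180, -540, 50, 0, 100], [200, -600, 50, 0, 100]],
  ],
)

```text
time: 0.78
tcp_pos: [292.3, -878.6, 265.5]
orientation: [-0.573, 0.573, -0.414, 0.414]
ft_force: [0.3, -1.9, 1.0]
width: 85.5
```

Run:
```python
from h import *
s=read_state(); print(s)
```

```text
{'time': 0.775, 'joint_positions': array([-1.29658596e+00,  9.68565439e-01,  5.41536925e-01,  3.20160231e-05,
        1.63105685e+00, -4.55633325e-02]), 'qd': array([ 1.91880444e-02,  1.26372412e+00, -2.22268579e+00, -6.82964298e-04,
        9.43401225e-01,  2.10234701e-02]), 'joint_torque': array([ 5.06746788e-01, -7.21553922e+01, -2.40411758e+01,  1.39053355e-02,
       -1.37534486e-01, -1.22056017e-02]), 'tcp_pos': array([ 292.34265428, -878.58904909,  265.53434912]), 'orientation': array([-0.57313985,  0.57331273, -0.4138918 ,  0.41414588]), 'ft_force': array([ 0.31110466, -1.87741252,  0.99918089]), 'wrist_torque': array([-0.06879718, -0.02087999,  0.02354737]), 'width': 85.47585001075758}
```

Five rows weren't enough to get past the reach limit. I'll continue outward a little to see how the controller behaves there.

Call:
jog_arm(
  commands=[
    [[30, -90, 0, 0, 100], [45, -135, 0, 0, 100], [60, -180, 0, 0, 100], [60, -180, 0, 0, 100]],
  ],
)

```text
time: 1.27
tcp_pos: [314.3, -944.4, 240.7]
orientation: [-0.562, 0.584, -0.399, 0.429]
ft_force: [0.5, 0.5, 3.7]
width: 85.5
```

Run:
```python
from h import *
s=read_state(); print(s['joint_positions'].round(3),s['tcp_pos'].round(1),s['orientation'].round(3))
```

```text
[-1.294  1.264  0.051  0.002  1.775 -0.042] [ 314.3 -944.4  240.7] [-0.562  0.584 -0.399  0.429]
```

Call:
jog_arm(
  commands=[
    [[0, 0, 0, 0, 100], [0, 0, 0, 0, 100]],
  ],
)

```text
time: 1.52
tcp_pos: [314.2, -944.4, 246.8]
orientation: [-0.561, 0.585, -0.398, 0.43]
ft_force: [0.4, 0.7, 0.2]
width: 85.4
```

Run:
```python
from h import *
s=read_state(); print(s['joint_positions'].round(4),s['tcp_pos'].round(1),s['orientation'].round(4))
```

```text
[-1.294   1.2583  0.0506  0.0023  1.7766 -0.0425] [ 314.2 -944.4  246.8] [-0.5613  0.5847 -0.3978  0.4299]
```

Call:
jog_arm(
  commands=[
    [[0, 0, 62, 0, 100], [0, 0, 125, 0, 100], [0, 0, 180, 0, 100]],
  ],
)

```text
time: 1.9
tcp_pos: [301.0, -904.3, 400.0]
orientation: [-0.554, 0.591, -0.389, 0.439]
ft_force: [1.5, 0.5, -0.1]
width: 85.4
```

Run:
```python
from h import *
s=read_state(); print(s['joint_positions'].round(4),s['tcp_pos'].round(1),s['orientation'].round(4))
```

```text
[-1.2965  1.0982  0.0505  0.0041  1.9052 -0.044 ] [ 301.  -904.3  400. ] [-0.5545  0.5909 -0.3885  0.4387]
```

Tilt gained at the edge of reach persists, because the commanded pose becomes the pose actually reached. So the reach limit can be used to pitch the tool. I'll fit a kinematic model to predict this.

```bash
cat > kin.py <<'E'
import numpy as np
from scipy.spatial.transform import Rotation as R
from scipy.optimize import least_squares
def fk(q,p):
    h,r0,a,e,b,d=p
    Rz=lambda t:R.from_euler('z',t).as_matrix(); Ry=lambda t:R.from_euler('y',t).as_matrix()
    M=Rz(q[0]); P=M@np.array([r0,0,h])
    M=M@Ry(q[1]); P=P+M@np.array([0,0,a])
    M=M@Ry(q[2]); P=P+M@np.array([e,0,b])
    M=M@Rz(q[3])@Ry(q[4]); P=P+M@np.array([0,0,d]); M=M@Rz(q[5])
    # flange frame: z approach; x,y
    T=np.column_stack([M[:,0],M[:,2],-M[:,1]])  # tool x, tool y=approach, tool z
    return P,T
data=[([-1.32068342e+00,3.08940001e-01,1.63507529e+00,-4e-6,1.19971716,-6.97150610e-02],[196.277,-592.579,230.14],[.5737,-.57275,.41458,-.41342]),
([-1.29658596,.968565439,.541536925,3.2e-5,1.63105685,-.0455633],[292.34,-878.589,265.534],[-.57314,.57331,-.41389,.41415]),
([-1.294,1.2583,.0506,.0023,1.7766,-.0425],[314.2,-944.4,246.8],[-.5613,.5847,-.3978,.4299]),
([-1.2965,1.0982,.0505,.0041,1.9052,-.044],[301.,-904.3,400.],[-.5545,.5909,-.3885,.4387])]
E
python3 - <<'E'
from kin import *
f=lambda p:np.concatenate([fk(q,p)[0]-np.array(x) for q,x,_ in data])
s=least_squares(f,[350,0,500,0,500,250]); print(s.x.round(1),s.fun.round(1),s.x)
for q,x,o in data:
    T=R.from_quat([o[1],o[2],o[3],o[0]]).as_matrix(); print(T.round(2).tolist(),fk(q,s.x)[1].round(2).tolist())
E
```

```text
[619.4 -69.7 524.9 -45.6 558.7 728.6] [-41.5 -13.1  -0.4 -43.7  -5.1   2.1 -39.8 -15.6  -4.7 -40.3 -11.7   3.1] [619.44340872 -69.74547439 524.92855701 -45.61004763 558.67014151
 728.5967447 ]
[[0.31, -0.0, 0.95], [-0.95, 0.0, 0.31], [-0.0, -1.0, 0.0]] [[-0.31, -0.0, -0.95], [0.95, 0.0, -0.31], [0.0, -1.0, -0.0]]
[[0.31, 0.0, 0.95], [-0.95, -0.0, 0.31], [0.0, -1.0, 0.0]] [[-0.31, 0.0, -0.95], [0.95, -0.0, -0.31], [-0.0, -1.0, -0.0]]
[[0.31, 0.02, 0.95], [-0.95, -0.05, 0.31], [0.06, -1.0, -0.0]] [[-0.31, 0.02, -0.95], [0.95, -0.05, -0.31], [-0.06, -1.0, 0.0]]
[[0.31, 0.03, 0.95], [-0.95, -0.08, 0.31], [0.09, -1.0, -0.0]] [[-0.31, 0.03, -0.95], [0.95, -0.08, -0.31], [-0.09, -1.0, 0.0]]
```

```bash
python3 - <<'E'
s=open('kin.py').read()
s=s.replace("h,r0,a,e,b,d=p","h,r0,a,e,b,d,l=p").replace("np.array([r0,0,h])","np.array([r0,l,h])").replace("[M[:,0],M[:,2],-M[:,1]]","[-M[:,0],M[:,2],M[:,1]]")
open('kin.py','w').write(s)
E
python3 - <<'E'
from kin import *
pr=np.array([330,0,450,0,450,280,43.])
f=lambda p:np.concatenate([np.concatenate([fk(q,p)[0]-np.array(x) for q,x,_ in data]),(p-pr)*.01])
s=least_squares(f,pr); print(s.x.round(1),s.fun.round(2))
for q,x,o in data:
    T=R.from_quat([o[1],o[2],o[3],o[0]]).as_matrix(); print(np.abs(T-fk(q,s.x)[1]).max())
E
```

```text
[312.    0.7 481.4  37.3 526.1 313.9  43.5] [ 0.01  0.    0.02  0.02 -0.04 -0.02  0.03  0.09  0.02 -0.06 -0.06 -0.01
 -0.18  0.01  0.31  0.37  0.76  0.34  0.01]
2.2616961137121323e-05
9.19207118020465e-06
8.480318723793706e-05
6.168522983538219e-05
```

```bash
cat > ik.py <<'E'
from kin import *
p0=[312.,.7,481.4,37.3,526.1,313.9,43.5]
lo=np.array([-3.06,-.79,.05,-1.19,.05,-2.94]);hi=np.array([3.06,1.96,2.63,4.34,2.64,2.94])
def ik(P,T,n=30,p=p0,w=300):
    rng=np.random.default_rng(0); sols=[]
    for i in range(n):
        x0=rng.uniform(lo,hi)
        s=least_squares(lambda q:np.concatenate([fk(q,p)[0]-P,w*(fk(q,p)[1]-T).ravel()]),x0,bounds=(lo,hi))
        if s.cost<2 and not any(np.abs(s.x-o).max()<.02 for o in sols): sols.append(s.x)
    return sols
E
python3 - <<'E'
from ik import *
C=np.array([612,231,188]); 
for tilt in(28,):
    t=np.radians(tilt); v=np.array([.321*np.cos(t),-.947*np.cos(t),-np.sin(t)]); nc=-v
    up=np.array([0,0,1])-nc[2]*nc; up/=np.linalg.norm(up); ty=-up
    for sgn in(1,-1):
        x=sgn*nc; T=np.column_stack([x,ty,np.cross(x,ty)])
        for q in ik(C-22*ty,T): print(sgn,q.round(2))
# grasp pose
a=np.radians(-9.65)
for sgn in(1,-1):
    x=sgn*np.array([np.cos(a),np.sin(a),0]);ty=np.array([0,0,-1.]);T=np.column_stack([x,ty,np.cross(x,ty)])
    for q in ik(np.array([495,-246,79.]),T): print('grasp',sgn,q.round(2))
E
```

```text
1 [ 0.06  0.45  1.57  0.49  1.3  -2.02]
-1 [0.06 0.45 1.57 0.49 1.3  1.12]
grasp 1 [-0.54  0.37  1.91  0.    0.87 -0.37]
grasp -1 [-0.54  0.37  1.91  0.    0.87  2.77]
```

Run:
```python
from ik import *
# tool-down: r,z along q3=2.63 and along q5 = .05 / q2=-.79
for q2 in(-.79,-.5,-.3,0,.2,.4):
    q=[0,q2,2.63,0,np.pi-q2-2.63,0]; 
    print('q3max',q2,round(q[4],2),fk(q,p0)[0].round())
for q3 in (1.3,1.6,1.9,2.2): print('q2min',q3,fk([0,-.79,q3,0,np.pi+.79-q3,0],p0)[0].round(), np.pi+.79-q3)
```

```text
q3max -0.79 1.3 [156.  44. 161.]
q3max -0.5 1.01 [196.  44. 110.]
q3max -0.3 0.81 [214.  44.  69.]
q3max 0 0.51 [226.  44.   2.]
q3max 0.2 0.31 [222.  44. -42.]
q3max 0.4 0.11 [210.  44. -85.]
q2min 1.3 [-52.  44. 778.] 2.6315926535897933
q2min 1.6 [ 66.  44. 673.] 2.331592653589793
q2min 1.9 [147.  44. 537.] 2.0315926535897932
q2min 2.2 [184.  44. 384.] 1.731592653589793
```

Call:
jog_arm(
  commands=[
    [[40, 30, -20, -10, 100], [80, 60, -40, -20, 100], [120, 90, -60, -31, 100], [160, 120, -80, -42, 100], [200, 150, -100, -53, 100]],
  ],
)

```text
time: 2.52
tcp_pos: [503.6, -755.6, 300.6]
orientation: [-0.306, 0.356, -0.607, 0.642]
ft_force: [0.3, -0.2, -0.1]
width: 85.5
```

Call:
jog_arm(
  commands=[
    [[40, 30, 0, -10, 100], [80, 60, 0, -21, 100], [120, 90, 0, -32, 100], [160, 120, 0, -43, 100], [200, 150, 0, -53, 100]],
  ],
)

```text
time: 3.15
tcp_pos: [703.7, -605.0, 300.9]
orientation: [0.008, 0.044, -0.703, 0.71]
ft_force: [0.6, -0.6, -0.3]
width: 85.4
```

Call:
jog_arm(
  commands=[
    [[0, 0, 0, -10, 100], [0, 0, 0, -21, 100], [0, 0, 0, -24, 100]],
  ],
)

```text
time: 3.52
tcp_pos: [702.6, -606.1, 299.9]
orientation: [-0.154, 0.102, 0.698, -0.692]
ft_force: [-0.4, 0.9, -0.5]
width: 85.3
```

```bash
cat > st.py <<'E'
from ik import *
from workcell import read_state
s=read_state(); o=s['orientation']; T=R.from_quat([o[1],o[2],o[3],o[0]]).as_matrix()
print('t',s['time'],'q',s['joint_positions'].round(3),'tcp',s['tcp_pos'].round(1),'w',round(s['width'],1),'f',s['ft_force'].round(1))
print('x elev',np.degrees(np.arcsin(T[2,0])).round(2),'x az',np.degrees(np.arctan2(T[1,0],T[0,0])).round(2),'z elev',np.degrees(np.arcsin(T[2,2])).round(2),'t',T[:,1].round(3),'fkerr',(fk(s['joint_positions'],p0)[0]-s['tcp_pos']).round(1))
E
python3 st.py
```

```text
t 3.525 q [-0.748  1.086  0.269 -0.032  1.853  2.75 ] tcp [ 702.6 -606.1  299.9] w 85.3 f [-0.4  0.9 -0.5]
x elev 4.19 x az 159.11 z elev 0.23 t [-0.07   0.022 -0.997] fkerr [ 0.3 -0.1 -0.1]
```

Call:
jog_arm(
  commands=[
    [[45, -40, 0, 0, 100], [90, -80, 0, 0, 100], [120, -105, 0, 0, 100]],
  ],
)

```text
time: 3.9
tcp_pos: [728.2, -631.1, 269.9]
orientation: [0.139, -0.115, -0.691, 0.7]
ft_force: [0.3, 0.5, 0.3]
width: 85.5
```

```bash
python3 st.py
```

```text
t 3.9 q [-0.75   1.234  0.051 -0.031  1.879  2.744] tcp [ 728.2 -631.1  269.9] w 85.5 f [0.3 0.5 0.3]
x elev 1.84 x az 159.28 z elev 1.07 t [-0.037 -0.006 -0.999] fkerr [ 0.2 -0.1 -0. ]
```

Call:
jog_arm(
  commands=[
    [[45, -40, 20, 0, 100], [80, -70, 40, 0, 100]],
  ],
)

```text
time: 4.15
tcp_pos: [736.8, -640.3, 282.1]
orientation: [0.124, -0.13, -0.682, 0.709]
ft_force: [-0.2, -0.1, 0.5]
width: 85.1
```

```bash
python3 st.py
```

```text
t 4.15 q [-0.751  1.222  0.051 -0.029  1.842  2.743] tcp [ 736.8 -640.3  282.1] w 85.1 f [-0.2 -0.1  0.5]
x elev -0.86 x az 159.35 z elev 2.07 t [ 0.001 -0.039 -0.999] fkerr [ 0.1  0.  -0. ]
```

Call:
jog_arm(
  commands=[
    [[-30, 49, -11, 5, 100], [-60, 98, -22, 11, 100], [-90, 147, -34, 11, 100], [-120, 196, -45, 11, 100], [-150, 245, -57, 11, 100]],
  ],
)

```text
time: 4.78
tcp_pos: [616.6, -440.6, 238.6]
orientation: [0.053, -0.066, -0.69, 0.719]
ft_force: [1.0, -0.5, 0.8]
width: 85.8
```

Call:
jog_arm(
  commands=[
    [[-30, 50, -12, 0, 100], [-60, 99, -23, 0, 100], [-92, 149, -35, 0, 100], [-92, 149, -35, 0, 100]],
  ],
)

```text
time: 5.28
tcp_pos: [521.0, -287.4, 198.3]
orientation: [0.056, -0.061, -0.693, 0.717]
ft_force: [0.7, -0.5, 0.6]
width: 85.4
```

```bash
python3 st.py; python3 -c "
from h import *
snap('wrist','1')"
```

```text
t 5.275 q [-0.563  0.272  1.751 -0.03   1.096  2.758] tcp [ 521.  -287.4  198.3] w 85.4 f [ 0.7 -0.5  0.6]
x elev -0.57 x az 170.5 z elev 1.91 t [ 0.004 -0.035 -0.999] fkerr [-0.1  0.2  0.1]
```

View pics/wrist_1.png

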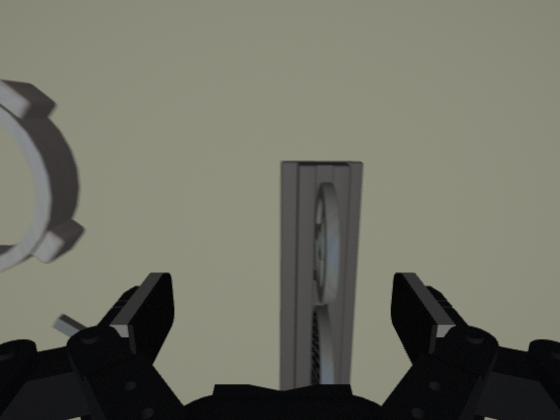

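```bash
cat > wr.py <<'E'
from meas import *
from scipy.spatial.transform import Rotation as R
def wT(s,d):
    q=s['orientation'];T=np.eye(4);T[:3,:3]=R.from_quat([q[1],q[2],q[3],q[0]]).as_matrix();T[:3,3]=s['tcp_pos'];return T@d['tool_from_camera']
E
python3 - <<'E'
from wr import *
s,d=load('wrist','1'); w=world(d,wT(s,d)); 
m=np.zeros((420,560),bool); m[175:310,305:345]=1
m&=(w[...,2]>92)&(w[...,2]<112)
P=w[m]; n=np.array([np.cos(np.radians(-9.65)),np.sin(np.radians(-9.65))]);l=np.array([-n[1],n[0]])
print(len(P),P.mean(0),np.percentile(P[:,:2]@n,[2,10,50,90,98]),np.percentile(P[:,:2]@l,[2,50,98]), np.percentile(P[:,2],[50,98]))
q=np.array([s['tcp_pos'][0],s['tcp_pos'][1]]);print('tcp n,l',q@n,q@l, 'est',np.array([495,-246])@n,np.array([495,-246])@l)
A=np.c_[P[:,:2]@l,np.ones(len(P))];print('slope',np.linalg.lstsq(A,P[:,:2]@n,rcond=None)[0])
m2=(np.abs(w[...,2]-32)<6); m2[:, :250]=0; m2[:,400:]=0; print(cv2.minAreaRect(w[m2][:,:2].astype(np.float32)))
E
```

```text
1293 [ 490.76783689 -250.94363555  100.76080084] [520.72012126 521.6476322  525.95472669 530.12069935 530.40680469] [-192.60684362 -166.85556287 -131.0822845 ] [101.83345133 105.75442503]
tcp n,l 561.8233609409534 -195.98556544859 est 529.2325788238326 -159.54271375238605
slope [1.15763120e-02 5.27800546e+02]
((499.3905029296875, -196.76058959960938), (221.42544555664062, 45.181541442871094), 80.22760009765625)
```

Call:
jog_arm(
  commands=[
    [[-29.5, 40, -20, 0, 100], [-29.5, 40, -60, 0, 100], [-29.5, 40, -100, 0, 100], [-29.5, 40, -121, 0, 100], [-29.5, 40, -121, 0, 100]],
  ],
  force=70,
)

```text
time: 5.95
tcp_pos: [496.3, -253.1, 77.2]
orientation: [0.056, -0.064, -0.691, 0.717]
ft_force: [-0.6, 0.4, 0.6]
width: 85.4
```

```bash
python3 st.py; python3 -c "
from h import *
snap('wrist','2')"
```

```text
t 5.95 q [-0.534  0.364  1.915 -0.038  0.836  2.802] tcp [ 496.3 -253.1   77.2] w 85.4 f [-0.6  0.4  0.6]
x elev -0.83 x az 170.32 z elev 2.05 t [ 0.008 -0.038 -0.999] fkerr [-0.2  0.2  0.3]
```

View pics/wrist_2.png

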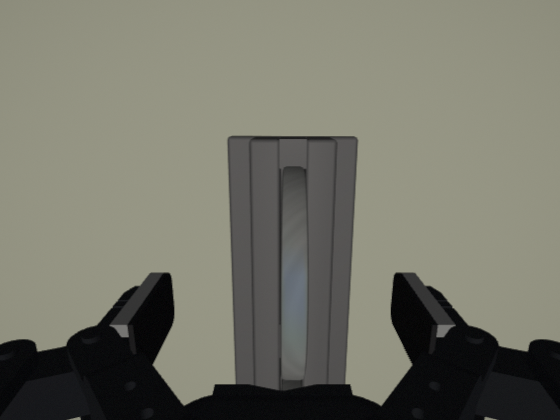

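Call:
jog_arm(
  commands=[
    [[-4.7, 5.5, 0, 0, 100], [-4.7, 5.5, 0, 0, 100]],
  ],
)

```text
time: 6.25
tcp_pos: [489.1, -245.4, 77.1]
orientation: [0.056, -0.063, -0.692, 0.717]
ft_force: [0.6, -0.1, -0.8]
width: 85.4
```

```bash
python3 st.py
python3 - <<'E'
from wr import *
s,d=snap('wrist','3'); w=world(d,wT(s,d))
m=(w[...,2]>92)&(w[...,2]<112); m[:, :250]=0; m[:,340:]=0; m[:160]=0; m[383:]=0
P=w[m]; n=np.array([np.cos(np.radians(-9.65)),np.sin(np.radians(-9.65))]);l=np.array([-n[1],n[0]])
print(len(P),np.percentile(P[:,:2]@n,[2,10,50,90,98]),np.percentile(P[:,:2]@l,[2,50,98]), np.percentile(P[:,2],[50,98]))
q=s['tcp_pos'][:2];print('tcp',q@n,q@l)
E
```

```text
t 6.25 q [-0.528  0.35   1.936 -0.038  0.832  2.807] tcp [ 489.1 -245.4   77.1] w 85.4 f [ 0.6 -0.1 -0.8]
x elev -0.7 x az 170.36 z elev 2.0 t [ 0.006 -0.036 -0.999] fkerr [-0.2  0.2  0.3]
4310 [520.77999345 521.55499297 525.57962526 529.48160298 530.3330025 ] [-192.62484283 -169.01345381 -132.36278783] [102.38664797 105.62027095]
tcp 523.2990172936313 -159.93663577194937
```

Call:
jog_arm(
  commands=[
    [[2.2, -0.7, 0, 0, 100], [2.2, -0.7, 0, 0, 50], [2.2, -0.7, 0, 0, 0], [2.2, -0.7, 0, 0, 0], [2.2, -0.7, 0, 0, 0]],
  ],
  force=80,
)

```text
time: 6.92
tcp_pos: [490.3, -245.6, 75.3]
orientation: [0.057, -0.062, -0.692, 0.717]
ft_force: [0.8, -0.4, -0.0]
width: 12.2
```

Call:
jog_arm(
  commands=[
    [[0, 0, 0, 0, 0], [0, 0, 0, 0, 0]],
  ],
)

```text
time: 7.18
tcp_pos: [490.6, -245.7, 75.5]
orientation: [0.057, -0.062, -0.692, 0.717]
ft_force: [0.9, 0.3, 0.3]
width: 8.8
```

```bash
python3 st.py
```

```text
t 7.175 q [-0.527  0.356  1.932 -0.038  0.833  2.808] tcp [ 490.6 -245.7   75.5] w 8.8 f [0.9 0.3 0.3]
x elev -0.59 x az 170.35 z elev 1.94 t [ 0.004 -0.035 -0.999] fkerr [-0.2  0.2  0.3]
```

Call:
jog_arm(
  commands=[
    [[0, 0, 15, 0, 0], [0, 0, 40, 0, 0], [0, 0, 80, 0, 0], [0, 0, 130, 0, 0]],
  ],
)

```text
time: 7.68
tcp_pos: [488.3, -244.6, 205.4]
orientation: [0.059, -0.06, -0.693, 0.716]
ft_force: [-0.1, -0.8, -3.0]
width: 8.6
```

```bash
python3 st.py; python3 -c "
from h import *
snap('wrist','4');snap('scene','4')"
```

```text
t 7.675 q [-0.528  0.176  1.854 -0.032  1.096  2.797] tcp [ 488.3 -244.6  205.4] w 8.6 f [-0.1 -0.8 -3. ]
x elev -0.27 x az 170.36 z elev 1.85 t [-0.001 -0.033 -0.999] fkerr [-0.   0.1  0.1]
```

View pics/wrist_4.png

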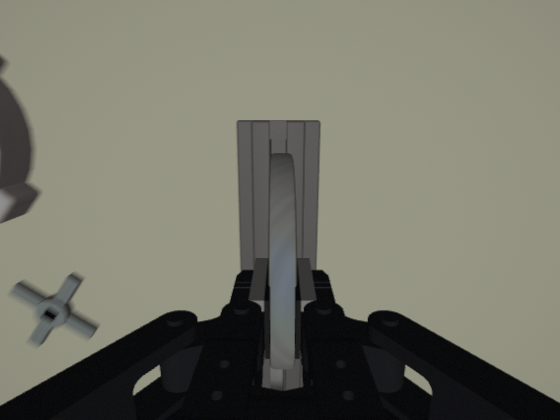

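View pics/scene_4.png

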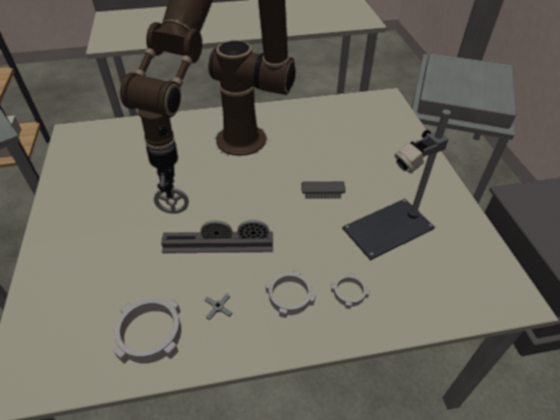

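Call:
jog_arm(
  commands=[
    [[52, 21, 18, 5, 0], [105, 42, 36, 10, 0], [157, 63, 54, 15, 0], [210, 84, 72, 20, 0], [262, 105, 90, 20, 0]],
  ],
)

```text
time: 8.4
tcp_pos: [752.4, -139.7, 293.9]
orientation: [-0.067, 0.061, -0.693, 0.715]
ft_force: [-0.2, -0.6, -2.8]
width: 8.7
```

Call:
jog_arm(
  commands=[
    [[52, 21, 18, 0, 0], [105, 42, 36, 0, 0], [157, 63, 54, 0, 0], [210, 84, 60, 0, 0], [262, 90, 60, 0, 0]],
  ],
)

```text
time: 9.02
tcp_pos: [962.9, -51.6, 339.0]
orientation: [-0.079, 0.049, -0.691, 0.717]
ft_force: [37.6, -1.9, 15.8]
width: 8.9
```

```bash
python3 st.py
```

```text
t 9.025 q [-0.089  1.163  0.05  -0.031  1.88   2.861] tcp [962.9 -51.6 339. ] w 8.9 f [37.6 -1.9 15.8]
x elev -2.25 x az -169.57 z elev 2.36 t [ 0.046 -0.033 -0.998] fkerr [ 0.   0.1 -0.1]
```

Call:
jog_arm(
  commands=[
    [[60, 0, 0, 0, 0], [120, 0, 0, 0, 0], [180, 0, 0, 0, 0], [240, 0, 0, 0, 0], [300, 0, 0, 0, 0]],
  ],
)

```text
time: 9.65
tcp_pos: [996.4, -46.5, 292.3]
orientation: [-0.098, 0.03, -0.687, 0.719]
ft_force: [0.0, -0.4, -3.8]
width: 8.6
```

```bash
python3 st.py
```

```text
t 9.65 q [-0.082  1.213  0.051 -0.028  1.775  2.872] tcp [996.4 -46.5 292.3] w 8.6 f [ 0.  -0.4 -3.8]
x elev -5.3 x az -169.46 z elev 3.05 t [ 0.1   -0.036 -0.994] fkerr [-0.2  0.1 -0. ]
```

Call:
jog_arm(
  commands=[
    [[59, -3, 19, 0, 0]],
  ],
)

```text
time: 9.78
tcp_pos: [1008.0, -47.4, 293.3]
orientation: [-0.112, 0.017, -0.685, 0.72]
ft_force: [1.2, -0.2, -4.2]
width: 8.6
```

Call:
jog_arm(
  commands=[
    [[59, -3, 19, 0, 0]],
  ],
)

```text
time: 9.9
tcp_pos: [1020.6, -48.8, 300.0]
orientation: [-0.127, 0.002, -0.681, 0.721]
ft_force: [-0.5, 1.1, -2.9]
width: 8.7
```

Call:
jog_arm(
  commands=[
    [[59, -3, 19, 0, 0]],
  ],
)

```text
time: 10.02
tcp_pos: [1032.8, -50.1, 305.2]
orientation: [-0.142, -0.013, -0.678, 0.721]
ft_force: [0.4, -0.5, -3.4]
width: 8.8
```

```bash
python3 st.py
```

```text
t 10.025 q [-0.084  1.206  0.051 -0.022  1.658  2.87 ] tcp [1032.8  -50.1  305.2] w 8.8 f [ 0.4 -0.5 -3.4]
x elev -12.17 x az -168.98 z elev 4.63 t [ 0.222 -0.041 -0.974] fkerr [-0.6  0.1 -0.1]
```

Call:
jog_arm(
  commands=[
    [[59, -3, 19, 0, 0]],
  ],
)

```text
time: 10.15
tcp_pos: [1045.0, -51.3, 309.6]
orientation: [-0.156, -0.027, -0.674, 0.721]
ft_force: [0.1, -0.3, -3.5]
width: 8.6
```

Call:
jog_arm(
  commands=[
    [[59, -3, 19, 0, 0]],
  ],
)

```text
time: 10.28
tcp_pos: [1057.2, -52.4, 313.9]
orientation: [-0.17, -0.041, -0.67, 0.721]
ft_force: [-0.8, 0.5, -2.5]
width: 8.5
```

Call:
jog_arm(
  commands=[
    [[59, -3, 19, 0, 0]],
  ],
)

```text
time: 10.4
tcp_pos: [1069.5, -53.5, 318.2]
orientation: [-0.184, -0.055, -0.666, 0.721]
ft_force: [-0.4, -0.6, -2.8]
width: 8.6
```

Call:
jog_arm(
  commands=[
    [[59, -3, 19, 0, 0]],
  ],
)

```text
time: 10.52
tcp_pos: [1081.6, -54.6, 322.6]
orientation: [-0.198, -0.07, -0.661, 0.72]
ft_force: [-1.3, -0.2, -3.0]
width: 8.4
```

```bash
python3 st.py
python3 - <<'E'
from meas import *
# averaging several depth frames of the box's top (top view), plus scene view top/side faces
h=np.array([.321,-.947]); l=np.array([.947,.321])
def fit(n,poly,frames):
    out=[]
    for d in frames:
        w=world(d); m=np.zeros((420,560),np.uint8); cv2.fillPoly(m,[np.array(poly)],1)
        P=w[m>0]; P=P[~np.isnan(P[:,0])]
        for it in range(3):
            A=np.c_[P[:,:2]@h,P[:,:2]@l,np.ones(len(P))]; x,*_=np.linalg.lstsq(A,P[:,2],rcond=None); r=P[:,2]-A@x; P=P[np.abs(r)<2.5*r.std()]
        out.append([np.degrees(np.arctan(-x[0])),np.degrees(np.arctan(x[1])),len(P),r.std(),*P.mean(0)])
    print(n,np.round(out,1))
top=[load('top','0')[1]]+[read_camera('top') for _ in range(3)]
sc=[load('scene','0')[1],load('scene','4')[1]]
fit('top',[(107,184),(121,182),(123,200),(110,200)],top)
fit('scene',[(411,146),(419,152),(411,160),(402,153)],sc)
E
```

```text
t 10.525 q [-0.086  1.204  0.051 -0.014  1.496  2.867] tcp [1081.6  -54.6  322.6] w 8.4 f [-1.3 -0.2 -3. ]
x elev -21.26 x az -167.99 z elev 6.67 t [ 0.378 -0.047 -0.925] fkerr [-1.1  0.1 -0.3]
top [[ 2.830e+01  7.000e-01  2.630e+02  2.400e+00  5.498e+02  4.065e+02
   3.207e+02]
 [ 2.840e+01  7.000e-01  2.540e+02  2.200e+00  5.496e+02  4.065e+02
   3.208e+02]
 [ 2.700e+01 -1.000e-01  2.550e+02  2.300e+00  5.499e+02  4.065e+02
   3.206e+02]
 [ 2.750e+01  1.100e+00  2.540e+02  2.200e+00  5.494e+02  4.063e+02
   3.209e+02]]
scene [[ 26.3   3.1 136.    2.3 562.2 408.5 320. ]
 [ 27.4  -1.  138.    2.1 562.1 408.5 319.9]]
```

Call:
jog_arm(
  commands=[
    [[59, -3, 19, 0, 0]],
  ],
)

```text
time: 10.8
tcp_pos: [1093.3, -55.4, 326.0]
orientation: [-0.212, -0.083, -0.657, 0.719]
ft_force: [0.4, -0.1, -3.3]
width: 8.7
```

Call:
jog_arm(
  commands=[
    [[59, -3, 19, 0, 0]],
  ],
)

```text
time: 10.92
tcp_pos: [1105.5, -56.4, 330.6]
orientation: [-0.226, -0.097, -0.651, 0.718]
ft_force: [-0.5, 0.3, -4.6]
width: 8.5
```

Call:
jog_arm(
  commands=[
    [[50, -3, 16, 0, 0]],
  ],
)

```text
time: 11.05
tcp_pos: [1115.6, -57.7, 334.4]
orientation: [-0.238, -0.109, -0.647, 0.717]
ft_force: [-0.5, -0.1, -3.4]
width: 8.5
```

Call:
jog_arm(
  commands=[
    [[0, 0, 0, 0, 0]],
  ],
)

```text
time: 11.18
tcp_pos: [1115.4, -57.9, 334.0]
orientation: [-0.237, -0.109, -0.647, 0.717]
ft_force: [-0.4, -0.5, -2.2]
width: 8.4
```

```bash
python3 st.py
```

```text
t 11.175 q [-0.088  1.208  0.052 -0.008  1.378  2.865] tcp [1115.4  -57.9  334. ] w 8.4 f [-0.4 -0.5 -2.2]
x elev -27.55 x az -167.0 z elev 8.04 t [ 0.48  -0.051 -0.876] fkerr [-1.5  0.2 -0.5]
```

Run:
```python
from meas import *
def ray(n,u,v):
    d=load(n,'0')[1]; T=d['extrinsics']; r=T[:3,:3]@np.array([(u-d['cx'])/d['fx'],-(v-d['cy'])/d['fy'],-1]); return T[:3,3],r/np.linalg.norm(r)
def tri(a,b):
    (o1,r1),(o2,r2)=a,b; A=np.c_[r1,-r2]; t=np.linalg.lstsq(A,o2-o1,rcond=None)[0]; p,q=o1+t[0]*r1,o2+t[1]*r2; return (p+q)/2,q-p
print('boxtop',tri(ray('scene',410.8,152.1),ray('top',115.0,190.8)))
print('corners',[tri(ray('scene',*a),ray('top',*b))for a,b in(((398.6,150),(121.4,180.4)),((410.7,144.6),(106.1,181.4)),((422.4,153.1),(107.6,201.7)),((411.4,160.7),(125,199.7)))])
# rack check: kidney plate topcentre by both clouds gave x diff 3.5 ; wrist (FK) said n=525.6,l=-161 -> 
c=np.array([.9858,-.1676])*525.6+np.array([.1676,.9858])*-161; print(c)
# lens front in scene on optical axis
t=np.radians(27.8); V=np.array([.321*np.cos(t),-.947*np.cos(t),-np.sin(t)]); N=np.array([.321*np.sin(t),-.947*np.sin(t),np.cos(t)])
p,_=tri(ray('scene',410.8,152.1),ray('top',115.0,190.8)); ax=p-28*N; print('axis pt',ax)
d,dt=load('scene','0')[1],load('top','0')[1]
def proj(d,p):
    T=d['extrinsics']; c=T[:3,:3].T@(np.array(p)-T[:3,3]); return np.round((d['cx']+d['fx']*c[0]/-c[2], d['cy']-d['fy']*c[1]/-c[2]),1)
for k in(28,34,40,46,52,58): print(k,(ax+k*V).round(),proj(d,ax+k*V),proj(dt,ax+k*V+20*N), proj(dt,ax+k*V))
```

```text
boxtop (array([553.1397653 , 411.9376972 , 313.97685101]), array([-0.90551198, -3.57056106, -1.45088866]))
corners [(array([569.1013427 , 377.51548232, 343.11942673]), array([ 4.11055973, 18.21918445,  7.19332216])), (array([562.82755782, 410.90776413, 351.11592452]), array([ 3.86983457, 16.20157133,  6.95554652])), (array([534.5089519 , 447.86411413, 286.48105736]), array([ -6.69083786, -23.82656279,  -9.95955281])), (array([545.1309337 , 412.16320641, 273.13657114]), array([ -7.45257643, -27.39936916, -10.46323067]))]
[ 491.15288 -246.80436]
axis pt [548.94788218 424.30440535 289.20858371]
28 [557. 401. 276.] [403.8 164.3] [125.3 190.2] [123.8 192.8]
34 [559. 396. 273.] [402.1 165.7] [127.8 189.9] [126.2 192.5]
40 [560. 391. 271.] [400.4 167. ] [130.3 189.6] [128.7 192.2]
46 [562. 386. 268.] [398.7 168.4] [132.7 189.3] [131.1 192. ]
52 [564. 381. 265.] [397.  169.8] [135.2 189. ] [133.5 191.7]
58 [565. 376. 262.] [395.3 171.2] [137.6 188.8] [135.9 191.4]
```

Run:
```python
from ik import *
from workcell import read_state
s=read_state(); o=s['orientation']; T=R.from_quat([o[1],o[2],o[3],o[0]]).as_matrix()
Tf=R.from_euler('z',-71.3+167.0,degrees=True).as_matrix()@T; print(Tf.round(3))
C=np.array([606,236,190.]); P=C-18.5*Tf[:,1]; print('TCPf',P)
for q in ik(P,Tf): print('final',q.round(2))
W=np.array([[1,0,.001,-1.484],[.001,.284,-.959,-142.6],[0,.959,.284,71.5],[0,0,0,1]])
lens=np.array([555,387,274.])
for off in((0,-60,60),(0,-100,100),(0,-60,150),(50,-150,150),(0,-150,200)):
    Pv=P+np.array(off); X=np.eye(4);X[:3,:3]=Tf;X[:3,3]=Pv; M=X@W; c=M[:3,:3].T@(lens-M[:3,3]); print(off,len(ik(Pv,Tf,12)),'cam',M[:3,3].round(),282+370*c[0]/-c[2],210.6-370*c[1]/-c[2],-c[2])
```

```text
[[ 0.284  0.003  0.959]
 [-0.84   0.483  0.248]
 [-0.463 -0.876  0.14 ]]
TCPf [605.94602814 227.06137355 206.19716161]
final [0.05 0.35 1.72 0.57 1.11 1.07]
(0, -60, 60) 1 cam [674. 117. 402.] -14.897540998180716 200.94921917550587 250.5794719492091
(0, -100, 100) 1 cam [674.  77. 442.] 16.782999209333468 178.56561347211522 301.49024105484364
(0, -60, 150) 1 cam [674. 117. 492.] 103.14166792203932 191.68966465365705 329.67706003672896
(50, -150, 150) 1 cam [724.  27. 492.] 38.5519017992697 206.1554645019135 378.6172710980633
(0, -150, 200) 1 cam [674.  27. 542.] 90.48722078604325 159.6852883175965 409.07180692995337
```

Call:
jog_arm(
  commands=[
    [[-45, 18, 2, 6, 0], [-95, 38, 4, 15, 0], [-145, 60, 6, 24, 0], [-195, 82, 8, 33, 0], [-245, 104, 10, 42, 0]],
  ],
)

```text
time: 11.8
tcp_pos: [880.8, 40.7, 344.6]
orientation: [0.48, -0.132, 0.642, -0.583]
ft_force: [0.9, 0.0, -3.1]
width: 8.8
```

Call:
jog_arm(
  commands=[
    [[-50, 22, 2, 10, 0], [-100, 45, 4, 20, 0], [-150, 68, 6, 30, 0], [-200, 90, 8, 40, 0], [-245, 110, 10, 48, 0]],
  ],
)

```text
time: 12.42
tcp_pos: [637.0, 150.6, 354.8]
orientation: [0.676, -0.382, 0.532, -0.338]
ft_force: [0.6, 0.5, -2.4]
width: 8.5
```

```bash
python3 st.py
```

```text
t 12.425 q [-0.073  0.238  1.552  0.515  1.364  1.193] tcp [637.  150.6 354.8] w 8.5 f [ 0.6  0.5 -2.4]
x elev -27.47 x az -76.67 z elev 8.15 t [ 0.051  0.48  -0.876] fkerr [-0.1 -1.6 -0.5]
```

Tilt held at 27.5°. I'll finish the turn and then view the lens with the wrist camera.

Call:
jog_arm(
  commands=[
    [[-15, 8, 0, 5.4, 0], [-31, 16, 0, 5.4, 0], [-31, 16, 0, 5.4, 0]],
  ],
)

```text
time: 12.8
tcp_pos: [606.9, 166.9, 354.8]
orientation: [0.69, -0.405, 0.515, -0.307]
ft_force: [1.1, -0.4, -3.0]
width: 8.5
```

```bash
python3 st.py
python3 - <<'E'
from wr import *
s,d=snap('wrist','5')
c=cv2.cvtColor(d['color'],cv2.COLOR_RGB2BGR); c=cv2.convertScaleAbs(c,alpha=1.5)
cv2.imwrite('pics/wrist_5b.png',c); cv2.imwrite('pics/wrist_5c.png',cv2.resize(c[120:310,20:210],None,fx=3,fy=3,interpolation=cv2.INTER_CUBIC))
E
```

```text
t 12.8 q [-0.049  0.206  1.591  0.513  1.391  1.132] tcp [606.9 166.9 354.8] w 8.5 f [ 1.1 -0.4 -3. ]
x elev -27.48 x az -71.47 z elev 8.15 t [ 0.007  0.483 -0.876] fkerr [ 0.  -1.6 -0.5]
```

View pics/wrist_5b.png

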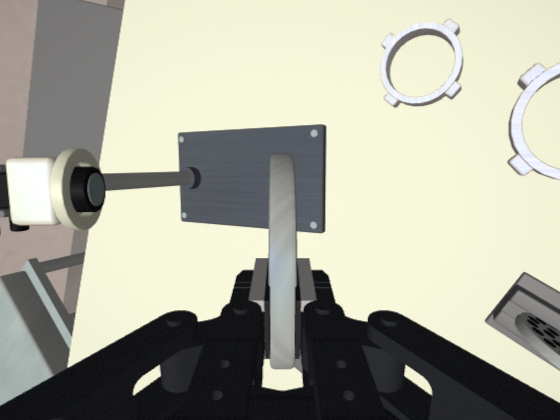

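View pics/wrist_5c.png

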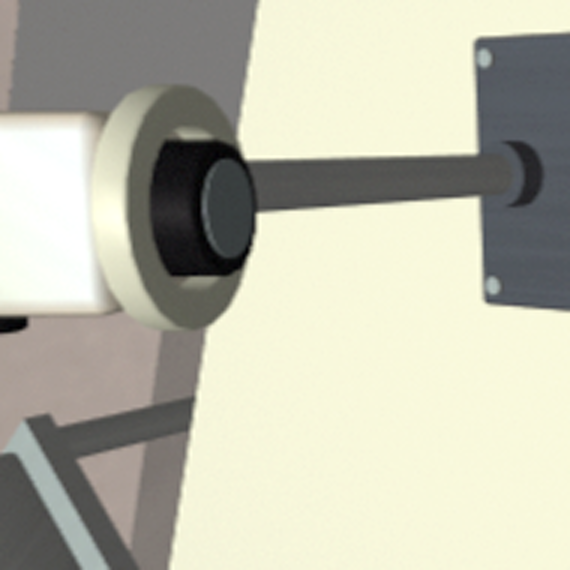

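Run:
```python
from wr import *
s,d=load('wrist','5'); Tw=wT(s,d); w=world(d,Tw); col=d['color']
z=d['z_map']; print('z around lens',z[184:196:3,90:103:3].round(0).tolist())
m=np.zeros((420,560),np.uint8); cv2.ellipse(m,(96,189),(6,12),0,0,360,1,-1)
P=w[m>0]; P=P[~np.isnan(P[:,0])]; L=np.median(P,0); print('lens surf',L,len(P))
c=P-P.mean(0); print('lens normal',np.linalg.svd(c)[2][2])
# stand plate
hm=(np.abs(w[...,2]-14)<9)&(col.max(-1)<80); hm[:,:165]=0;hm[:,340:]=0;hm[:110]=0;hm[245:]=0
print(hm.sum())
r,q=plane_rect({**d,'extrinsics':Tw},cv2.morphologyEx(hm.astype(np.uint8),cv2.MORPH_CLOSE,np.ones((9,9))),14); print('stand',r)
# ray for lens centre at that depth
zz=np.median(z[m>0][z[m>0]>0]); p=np.array([(96-d['cx'])/d['fx']*zz,-(189.3-d['cy'])/d['fy']*zz,-zz,1]); print('lens',(Tw@p)[:3],zz)
# box top-ish white points
for n,(u0,u1,v0,v1) in {'boxface':(22,48,162,218),'ringfront':(60,100,145,232)}.items():
    mm=np.zeros((420,560),bool); mm[v0:v1,u0:u1]=1; mm&=(col.min(-1)>100); Q=w[mm]; Q=Q[~np.isnan(Q[:,0])]
    Q=Q[np.abs(Q[:,2]-np.median(Q[:,2]))<60]; cc=Q-Q.mean(0); sv=np.linalg.svd(cc,full_matrices=False); print(n,len(Q),Q.mean(0),sv[2][2],sv[1]/np.sqrt(len(Q)))
```

```text
z around lens [[313.0, 319.0, 323.0, 329.0, 335.0], [312.0, 319.0, 321.0, 329.0, 336.0], [312.0, 317.0, 324.0, 328.0, 334.0], [313.0, 318.0, 323.0, 329.0, 334.0]]
lens surf [559.89996174 388.14946127 278.81698482] 255
lens normal [ 0.27423693 -0.83044381 -0.48493008]
11706
stand ((553.4307861328125, 406.0047607421875), (147.94729614257812, 260.6081848144531), 18.811368942260742)
lens [559.65257508 387.76567882 278.75246157] 322.99933
boxface 1450 [555.24327137 406.10784998 319.34134568] [ 0.15691316 -0.44489438  0.88172969] [12.96994482  5.91154815  0.74605161]
ringfront 356 [556.6038445  385.35200958 308.26879302] [ 0.2675451  -0.81709427 -0.51066288] [20.12056529  8.67817893  2.15493164]
```

Run:
```python
from wr import *
s,d=load('wrist','5'); w=world(d,d['tool_from_camera'])
m=np.zeros((420,560),bool); m[150:375,265:302]=1
m&=(np.abs(w[...,0])<4.5)&(w[...,2]>-60)&(w[...,2]<70)&(w[...,1]<80)&(d['color'].min(-1)>60)
P=w[m]; print(len(P),P.min(0),P.max(0))
f=least=None
from scipy.optimize import least_squares
r=least_squares(lambda c:np.hypot(P[:,1]-c[0],P[:,2]-c[1])-49,[18,0],loss='soft_l1'); print(r.x,np.std(r.fun))
# face side x extent of the rim
print(np.percentile(w[...,0][(np.hypot(w[...,1]-r.x[0],w[...,2]-r.x[1])<52)&(np.abs(w[...,0])<9)],[1,50,99]))
from scipy.spatial.transform import Rotation as R
q=s['orientation'];T=R.from_quat([q[1],q[2],q[3],q[0]]).as_matrix()
L=np.array([559.7,387.8,278.8]);V=np.array([.284,-.834,-.4726]);C=L+180*V
print('C',C,'TCP',C-T@np.array([0,r.x[0],r.x[1]]),'cur',s['tcp_pos'])
```

```text
4532 [ -4.49598556 -36.29208366 -33.8048179 ] [ 4.39452833 18.94404252 49.63150221]
[20.13586442  0.47958346] 0.5994461519313422
[-8.26549741 -1.1029294   8.29036492]
C [610.82  237.68  193.732] TCP [610.22436933 227.84373337 211.29833482] cur [606.93590781 166.91708444 354.8079442 ]
```

Call:
jog_arm(
  commands=[
    [[1, 18, -40, 0.2, 0], [2, 36, -80, 0.3, 0], [3, 54, -120, 0.3, 0], [3.3, 61, -143, 0.3, 0], [3.3, 61, -143.5, 0.3, 0]],
  ],
)

```text
time: 13.48
tcp_pos: [609.6, 227.6, 207.5]
orientation: [0.689, -0.408, 0.516, -0.304]
ft_force: [0.3, 0.2, -3.4]
width: 8.7
```

Call:
jog_arm(
  commands=[
    [[0, 0, 0, 0, 0], [0, 0, 0, 0, 0]],
  ],
)

```text
time: 13.72
tcp_pos: [612.4, 227.3, 212.5]
orientation: [0.692, -0.405, 0.514, -0.306]
ft_force: [-0.3, -0.0, -2.2]
width: 8.4
```

```bash
python3 st.py
cat > fin.py <<'E'
from wr import *
s=read_state(); q=s['orientation'];T=R.from_quat([q[1],q[2],q[3],q[0]]).as_matrix()
L=np.array([559.7,387.8,278.8]);V=np.array([.284,-.834,-.4726]);V/=np.linalg.norm(V)
C=s['tcp_pos']+T@np.array([0,20.1,.5]); r=C-L; a=r@V; print('along',a,'off',(r-a*V),np.linalg.norm(r-a*V),'angle',np.degrees(np.arccos(abs(T[:,0]@V))),'shift needed',L+180*V-C)
E
python3 fin.py; python3 -c "
from h import *
for n in('scene','top','wrist'):
    s,d=snap(n,'6')
    if n!='wrist':
        b={'scene':(360,110,480,260),'top':(80,160,220,270)}[n]
        im=cv2.imread(f'pics/{n}_6.png')[b[1]:b[3],b[0]:b[2]]; cv2.imwrite(f'pics/{n}_6c.png',cv2.convertScaleAbs(cv2.resize(im,None,fx=4,fy=4,interpolation=cv2.INTER_CUBIC),alpha=1.6))
"
```

```text
t 13.725 q [0.049 0.348 1.707 0.566 1.122 1.072] tcp [612.4 227.3 212.5] w 8.4 f [-0.3 -0.  -2.2]
x elev -27.54 x az -71.21 z elev 8.27 t [ 0.007  0.484 -0.875] fkerr [-0.1 -1.7 -0.3]
along 180.4649645599385 off [ 2.07923656 -0.11681597  1.45562357] 2.5408090481590793 angle 0.6718645139441143 shift needed [-2.21131537  0.50468121 -1.23583326]
```

View pics/scene_6.png

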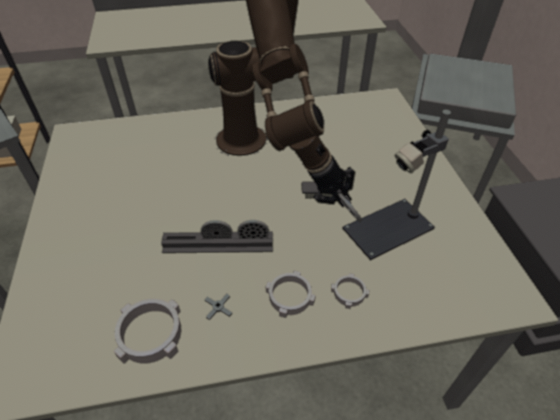

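View pics/scene_6c.png

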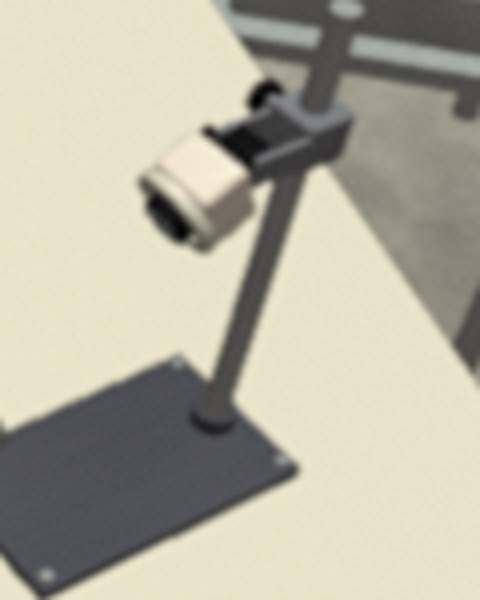

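View pics/top_6.png

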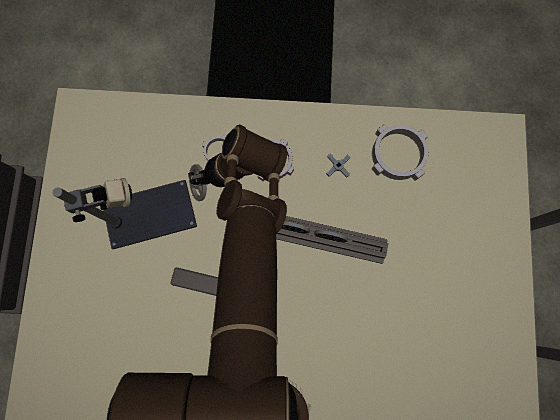

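Call:
jog_arm(
  commands=[
    [[-2, 0.5, -1.2, 0, 0], [-2, 0.5, -1.2, 0, 0], [-2, 0.5, -1.2, 0, 0], [-2, 0.5, -1.2, 0, 0], [-2, 0.5, -1.2, 0, 0]],
  ],
)

```text
time: 14.5
tcp_pos: [608.7, 228.3, 209.0]
orientation: [0.691, -0.406, 0.515, -0.305]
ft_force: [0.3, 0.4, -2.7]
width: 8.2
```

```bash
python3 st.py; python3 fin.py
python3 - <<'E'
from wr import *
from scipy.optimize import least_squares
s,d=snap('wrist','7'); w=world(d,d['tool_from_camera'])
m=np.zeros((420,560),bool); m[150:375,265:302]=1
m&=(np.abs(w[...,0])<4.5)&(w[...,2]>-60)&(w[...,2]<70)&(w[...,1]<80)&(d['color'].min(-1)>60)
P=w[m]; print(least_squares(lambda c:np.hypot(P[:,1]-c[0],P[:,2]-c[1])-49,[18,0],loss='soft_l1').x)
# plate normal check: rim face centre line x vs (y,z)
for n in('top','scene'):
    d6=load(n,'6')[1]; w6=world(d6); C=s['tcp_pos']; mm=np.linalg.norm(w6-np.array([611,238,194]),axis=-1)<60; print(n,mm.sum())
E
```

```text
t 14.5 q [0.051 0.347 1.715 0.567 1.118 1.071] tcp [608.7 228.3 209. ] w 8.2 f [ 0.3  0.4 -2.7]
x elev -27.6 x az -71.28 z elev 8.04 t [ 0.003  0.484 -0.875] fkerr [-0.1 -1.7 -0.3]
along 180.19034654343037 off [-1.63347891  0.63020392 -2.09373272] 2.7293088951304902 angle 0.6110208085343544 shift needed [ 1.57940867 -0.47142019  2.18371017]
[20.1501913   0.43040207]
top 302
scene 248
```

View pics/wrist_7.png

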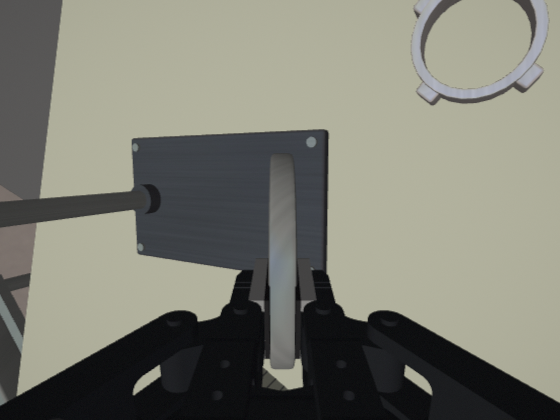

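Call:
jog_arm(
  commands=[
    [[0.7, 0, 0.9, 0, 0], [0.7, 0, 0.9, 0, 0], [0.7, 0, 0.9, 0, 0], [0.7, 0, 0.9, 0, 0]],
  ],
)

```text
time: 15.05
tcp_pos: [609.4, 228.3, 210.0]
orientation: [0.691, -0.406, 0.515, -0.305]
ft_force: [-0.3, -0.6, -3.5]
width: 8.7
```

```bash
python3 st.py; python3 fin.py; python3 -c "
from workcell import *
print(read_state()['qd'].round(4)); print(job_done())"
```

```text
t 15.05 q [0.051 0.348 1.713 0.567 1.12  1.072] tcp [609.4 228.3 210. ] w 8.7 f [-0.3 -0.6 -3.5]
x elev -27.61 x az -71.28 z elev 8.04 t [ 0.003  0.484 -0.875] fkerr [-0.1 -1.7 -0.3]
along 179.9400636198204 off [-0.91077831  0.42732994 -1.3014266 ] 1.6449435214557615 angle 0.6079932632985836 shift needed [ 0.92780396 -0.47732781  1.27309447]
[ 0.0008  0.0002 -0.0003  0.0003  0.002  -0.0007]
the job is handed in; nothing more can be done
None
```

I took the kidney plate out of the rack by its rim and handed the job in at 15.05 s, with the plate held still in front of the lens. The jog commands cannot tilt the tool. I got the 27.6° pitch by pushing against the edge of the arm's reach, where the tool tilts and then keeps that tilt.

**Last check:** the plate centre is 179.9 mm in front of the lens and 1.6 mm off the line of sight. Its face is about 0.6° off square, the arm is at rest, and the wrist force of about 3.5 N is roughly the plate's weight. The plate had not shifted in the grip, and the pictures showed the other plates, the other objects and the camera where they were.

**Disagreements:**
- The scene and top cameras differed by about 4–8 mm in x, so I used a wrist-camera measurement of the lens for the final position.
- My tilt estimates for the lens ranged from about 26° to 29°, and I used 28.2°. The true angle error could therefore be a degree or so more than the check shows.
- The finger opening read about 8.6 mm on the 10 mm plate, but the pictures show the plate firmly held.
- One reading reached about 38 N at the wrist when the arm stopped at full stretch, against the 120 N limit.

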